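Fold and tuck the lens tray's flap

TASK

Close the lens tray on the ledge: push its hinged flap over from behind with the fingertips until it lies flat on the tray, then, pressing it down, push it along until its free edge is tucked fully home beneath the retaining lip, so that it stays shut by itself when you let go. Do it all from the flap's outer face, pinching and lifting nothing and not touching the flap's grey inner liner, and leave the other things on the ledge where they are.

Things in the scene. Friction and masses are not known exactly. Their poses are not given: they have to be found in the camera images.
- tray: Purple lens tray, 112 mm long (its x) by 116 mm wide (its y), rim 30 mm high, stuck fast to the ledge. Origin: centre of its underside. z up; +x is the way the flap folds over and then slides, towards the retaining lip. The hinge line runs along its y at z = 32.5 mm, x = -45 mm plus the slide.
- lip_edge (a point): Middle of the lower inner edge of the retaining lip, at tray x = 37 mm, z = 38.5 mm. The lip is a fixed strip right across the tray's +x end, 4 mm thick (top at z = 42.5 mm), reaching from here out to x = 56 mm. Axes as the tray's.
- flap (a joint): Angle of the hinged flap, rad: 0 = flat on the tray, 1.57 = upright; starts 1.35 to 1.75, stop at 1.9. Springy, stiff hinge: it stays near upright, takes about 0.04 N m (under 1 N near its middle) to fold, and if let go untucked springs up 0.5 rad or more. Its smooth purple outer face looks to tray -x when it stands, up when flat, then at z = 35 mm.
- tuck (a joint): How far the flap has slid with its hinge along tray +x, m: 0 to 0.014 (stop), starts 0 to 0.003; about 3 N of friction, stays where left. Flat, its free edge lies at tray x = 33 mm + this: clear of the lip up to 4 mm of slide, 10 mm under it at the stop. Slid too far before it is flat, it lands on top of the lip.
- flap_edge (a point): Middle of the flap's free edge, 78 mm from the hinge line. The flap is a plate 104 mm wide (along the hinge), 3 mm thick at this edge.
- thumb_step (a point): Thumb step on the flap's outer face: a wedge ridge 60 mm long across the flap, about 5 mm proud. This point: foot of its steep side, which faces the hinge 50 mm from the hinge line; it slopes away over 12 mm towards the free edge. A fingertip pressed on the outer face on its hinge side can push against it towards the lip.
- hinge_line (a point): Middle of the flap's hinge line, on its chromed barrel of 4 mm radius; slides with the flap.
- liner: Thin grey liner on the flap's inner face, 60 by 94 mm; not to be touched. Origin on the hinge line.
- turtle: Loose green turtle-shaped lens case, 75 by 60 mm, 23 mm high, beside the tray's +y side. Origin: centre of its underside. Bystander.
- file: Loose steel nail file with a white handle, 148 by 16 by 6 mm, beside the tray's -y side. Origin: centre of its underside. Bystander.
- jar: Loose white cream jar, 48 mm across, 42 mm high, beyond the tray's lip end. Origin: centre of its underside. Bystander.
- pump: Loose chrome pump dispenser, 66 mm across, 163 mm high. Origin: centre of its underside. Bystander.
- dish: Loose white ceramic dish, 116 mm across, 20 mm high. Origin: centre of its underside. Bystander.
- bowl: Loose blue ceramic bowl, 68 mm across, 34 mm high, stacked on the dish. Origin: centre of its underside. Bystander.
- tumbler: Loose white ceramic tumbler, 68 mm across, 90 mm high. Origin: centre of its underside. Bystander.

How it is judged:
By the outcome, as a careful person would: the job done as asked, in the order asked, and still so for the second after the job is handed in, with the robot touching nothing.
It also fails if it takes over 42 s, if anything falls off the work surface, if the arm or the gripper's body presses on something with over 40 N, if the wrist force passes 120 N, or if a joint passes its speed limit or range.

ROBOT

A 6-joint arm with a two-finger parallel gripper is mounted at the origin on the work surface. World frame = base frame: x ahead of the robot, y to its left, z up, the work surface at z = 0. Lengths are in m, angles in rad, forces in N, time in s.
With the tool pointing down it reaches from about 0.35 to 0.775 m from the base axis. Payload 7.3 kg.
Tool frame: the origin (TCP) lies midway between the tips of the shut fingers; the grasp point (between the pads) lies grasp_offset behind it (grasp_offset is the distance from the TCP to the grasp point, in m); z points along the fingers, y is the line along which they close (so a half turn about z gives the same grasp; the last joint's range is limited). The gripper opens to 92 mm and grips with 3 to 60 N. Pads are 19 mm wide; open, the fingers measure 130 mm over their backs; the gripper's body (75 mm by 190 mm) begins 47 mm behind the grasp point.
Start: joints at [1.07, 0.342, 1.524, -0, 1.275, -0.146], TCP at [0.182, 0.492, 0.227] pointing down, gripper open.
Joint ranges: [-2.53, 2.53], [-0.77, 2.02], [0.04, 2.7], [-1, 4.14], [0.28, 2.66], [-3.11, 3.11]. Speed limits (rad/s): [2.57, 2.57, 3.14, 3.14, 3.14, 3.14].

INTERFACE

Orientations are given as [roll, pitch, yaw] about the fixed x, y, z axes, in that order (R = Rz(yaw) Ry(pitch) Rx(roll)).
In Python, from cell import * gives the robot as it stands.
- The arm moves only by the tool step_arm, never from a script. Its argument "plan" is a list of rows, each a list of 5 numbers: the closure, from -1 (fully open) to 1 (shut), then the shift along the tool's x, y, z in m, then the turn about the tool's z in rad. In form: [[hand, x, y, z, twist], ...]. A call has 1 to 20 rows; each row is the pose to reach, as a shift and turn from the pose commanded when the call began, along the tool's axes at that moment; what a row does not reach only later rows make up. A row lasts 1/8 s, in which the tool goes at most 62.5 mm and 10.7 degrees, less where a joint would pass 70% of its speed; a pose out of reach is approached as far as the arm can. A call with a gripper value outside its range is refused whole. The fingers move at their own pace and stop on an object; "grip_force" is the grip in N (left out, the last holds). Time passes only in rows, so rows that repeat a pose let the fingers close. It gives the time, the measured TCP pose, the force, the opening and the grip force at its end, in the units of the state.
- observe(): the state, without advancing time (a new reading comes with each control period).
- read_camera(name): name is "scene" or "top" or "wrist"; returns a dict with "img" (420x560x3 uint8, red, green, blue), "range_z" (420x560 float32, m along the optical axis (not along the pixel's ray), 0 where there is no reading), "fx", "fy", "cx", "cy" (pixels), "k1" (the pictures are not rectified: a ray, as slopes to the right and down, at radius r is drawn at 1 + k1 r^2 times it, then the intrinsics apply), "R" (3x3) and "t" (3): a world point X has camera coordinates R X + t; the wrist camera has in their place "T_tool_cam" (4x4, takes a point from camera to tool coordinates, whose origin is the TCP and whose axes are the flange's). Camera axes: x right, y down, z forward; pixel columns grow to the right and rows downward; lengths in m; the calibration is good to about 2 mm. A picture is of the moment at which its call begins: read the wrist's pose just before it.
- hand_in(): hands the job in; it is judged then, once.
The state is a dict: "time": time; "qpos": joint angles; "qvel": joint speeds; "joint_efforts": joint torques, N m; "tool_pos": TCP position; "tool_rot": TCP orientation; "contact_force": force on the tool from outside, world axes, zero at the start; "torque": the same for the moment, N m; "opening": finger opening in m; "grip_force": force on a finger pad.
Only numpy, scipy, OpenCV 4.12 (cv2) and the standard library are available. Lean on these libraries where they do the work, as an engineer would, in place of code of your own. Each camera call takes 0.05 s, during which the arm holds its last target. There are 200 camera calls.

## Working session

There is one attempt and no reset: what is moved stays moved. The work goes in short steps, Python scripts to look and compute and a tool call to move; the robot and the scene stay as the last step left them, time stands still between calls to the robot, and variables do not carry over. Pictures are saved under pics/ and viewed, at most 10 in all, crops included, and the job is handed in when it is done.

Besides the shell and the picture viewer there is one more tool, called after ">>>" in YAML: its name, and indented under it one key for each argument. step_arm: Moves the arm, as the interface text tells. Its arguments: {"type":"object","properties":{"plan":{"type":"array","items":{"type":"array","items":{"type":"number"}}},"grip_force":{"type":"number"}},"required":["plan"]}

```bash
mkdir -p pics
cat > h.py <<'E'
from cell import *
import numpy as np, cv2
def snap(n,f):
    c=read_camera(n); cv2.imwrite('pics/'+f+'.png',c['img'][:,:,::-1]); np.save('pics/'+f+'.npy',c,allow_pickle=True); return c
def load(f): return np.load('pics/'+f+'.npy',allow_pickle=True).item()
def pt(c,u,v,z=None):
    d=np.array([(u-c['cx'])/c['fx'],(v-c['cy'])/c['fy']]); s=d.copy()
    for _ in range(20): s=d/(1+c['k1']*(s@s))
    if z is None:
        w=c['range_z'][int(v)-1:int(v)+2,int(u)-1:int(u)+2]; w=w[w>0]; zz=np.median(w) if w.size else np.nan
        return c['R'].T@(np.array([*s,1])*zz-c['t'])
    r=c['R'].T@np.array([*s,1]); o=-c['R'].T@c['t']; return o+r*(z-o[2])/r[2]
E
python3 - <<'E'
from h import *
print(observe())
a=snap('scene','s1')['img'];b=snap('top','t1')['img']
E
```

```text
{'time': 0.0, 'qpos': array([ 1.06999947e+00,  3.42696811e-01,  1.52503417e+00,  1.69852803e-06,
        1.27540663e+00, -1.45998387e-01]), 'qvel': array([-0.00033721, -0.0012302 , -0.00133555, -0.0004525 , -0.00035361,
       -0.00127297]), 'joint_efforts': array([-1.18357897e-03, -4.31240809e+01, -2.44220656e+01,  7.13118422e-02,
        5.60176594e-02, -8.52393305e-05]), 'tool_pos': array([0.18216067, 0.49193866, 0.22605243]), 'tool_rot': array([-3.14006437e+00, -2.26367353e-04,  2.78679351e+00]), 'contact_force': array([ 0.26882391, -0.35184767, -0.21058916]), 'torque': array([-0.02570796, -0.00561957, -0.01548248]), 'grip_force': 0.0, 'opening': 0.09189259422295504}
```

View pics/s1.png

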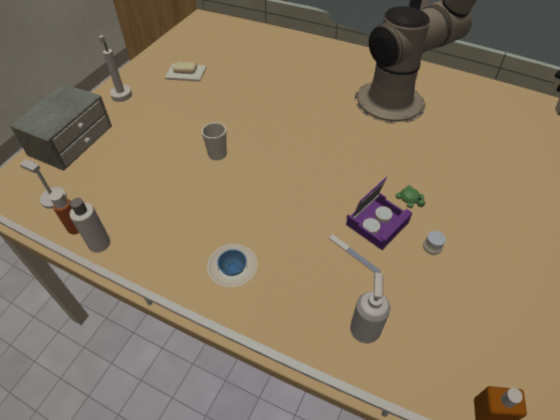

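View pics/t1.png

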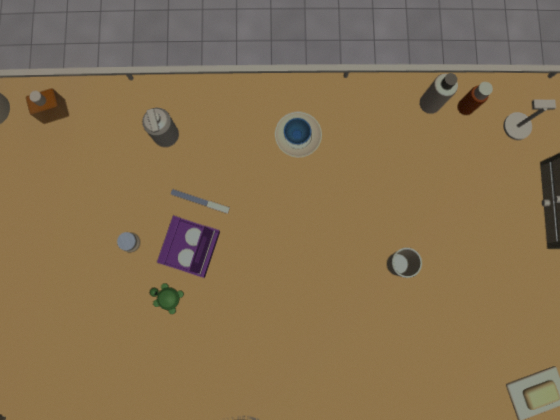

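The tray is at about (189,247) in the top view. Its flap stands on the right, the lip is on the left, and the file, turtle and jar sit around it. I'll enlarge that area.

Run:
```python
from h import *
t=load('t1');s=load('s1')
a=cv2.resize(t['img'][205:290,145:235],None,fx=6.5,fy=6.5,interpolation=cv2.INTER_CUBIC)[:,:,::-1]
cv2.imwrite('pics/t1c.png',a)
print(pt(t,189,247,.03),-t['R'].T@t['t'])
for u,v in [(120,242),(168,300),(200,200),(175,225),(163,122)]: print(u,v,pt(t,u,v))
```

```text
[0.5047949 0.1138844 0.03     ] [ 0.41570113 -0.07837147  1.23472898]
120 242 [0.51751241 0.27275778 0.04082466]
168 300 [0.38273511 0.16325294 0.02177699]
200 200 [0.62004035 0.09252568 0.00313952]
175 225 [0.55545892 0.14490366 0.04225744]
163 122 [0.7787659  0.16066292 0.11926593]
```

View pics/t1c.png

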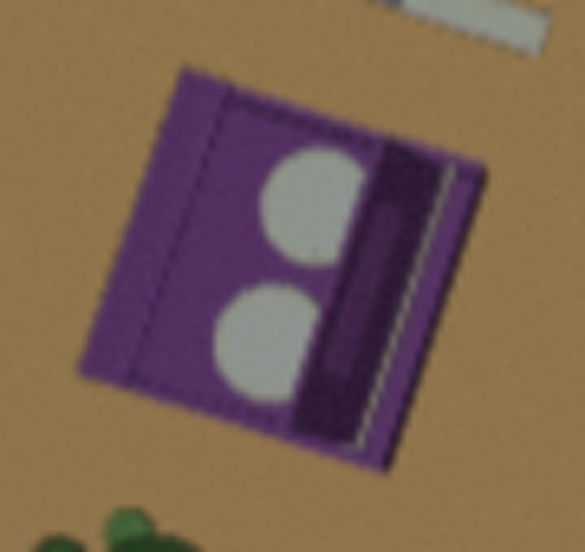

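Run:
```python
from h import *
t=load('t1')
f=lambda u,v,z: pt(t,145+(u+.5)/6.5-.5,205+(v+.5)/6.5-.5,z)
A=f(183,67,.0425);B=f(79,375,.0425);C=f(487,168,.03);D=f(388,471,.03)
print(A,B,C,D, np.linalg.norm(A-B),np.linalg.norm(C-D))
ex=((A+B)-(C+D))[:2];L=np.linalg.norm(ex)/2;ex/=np.linalg.norm(ex)
d=(A-B+C-D)[:2]; yx=np.arctan2(d[1],d[0])
print('L',L,'yaw from ex',np.arctan2(ex[1],ex[0]),'from width',yx)
print('centre',(A+B+C+D)/4)
print('lip inner', f(230,88,.0425),f(130,385,.0425))
print('hinge',f(452,168,.034),f(362,447,.034))
o=observe();ang=o['tool_rot'][2];print(ang)
c=(A+B+C+D)[:2]/4
e=np.array([np.cos(yx+np.pi/2),np.sin(yx+np.pi/2)]); 
# flap points in tray frame by depth
n=np.array([-e[1],e[0]])
for u,v in [(410,150),(300,420),(340,290),(420,290),(385,130),(292,430),(375,290),(360,290),(395,250)]:
    p=pt(t,round(145+u/6.5),round(205+v/6.5)); q=p[:2]-c; print(u,v,q@e,q@n,p[2])
```

```text
[0.5792129  0.15043921 0.0425    ] [0.4695635  0.18608324 0.0425    ] [0.54278211 0.04267792 0.03      ] [0.43465678 0.07799948 0.03      ] 0.11529738794256868 0.1137484045548179
L 0.11366411534358534 yaw from ex 1.2515949185890707 from width -0.3150158059709738
centre [0.50655382 0.11429996 0.03625   ]
lip inner [0.5714104  0.13348377 0.0425    ] [0.46582113 0.16791811 0.0425    ]
hinge [0.54252048 0.05485148 0.034     ] [0.44319548 0.08675414 0.034     ]
2.786800742878822
410 150 -0.03582368354378216 -0.05116714126359683 0.07281614066371343
300 420 -0.032059294091754974 0.04962148226408412 0.09223860212961538
340 290 -0.03216530240005152 0.004034717686779779 0.10074605354858926
420 290 -0.048572421195940144 -0.006695904348883991 0.01977375229237146
385 130 -0.029072279814313 -0.0531887767382592 0.0979616255797191
292 430 -0.022386776034686463 0.053532871412553515 0.04000297051122839
375 290 -0.039016686019366344 -0.0008064867959609649 0.061744592852477624
360 290 -0.03698613040205818 0.0018615629030086065 0.09110297426942021
395 250 -0.04012637023026237 -0.01807150624738128 0.05891443352471117
```

>>> step_arm:
  plan:
    - [1,-0.05,-0.036,0,0.17]
    - [1,-0.1,-0.073,0,0.34]
    - [1,-0.15,-0.11,0,0.51]
    - [1,-0.2,-0.147,0,0.68]
    - [1,-0.25,-0.184,0,0.85]
    - [1,-0.3,-0.221,0,1.02]
    - [1,-0.35,-0.258,0,1.19]
    - [1,-0.4,-0.295,0,1.36]
    - [1,-0.439,-0.3265,0,1.533]
    - [1,-0.439,-0.3265,0,1.533]
    - [1,-0.439,-0.3265,0.02,1.533]
    - [1,-0.439,-0.3265,0.02,1.533]
    - [1,-0.439,-0.3265,0.02,1.533]
  grip_force: 10

```text
time: 1.72
tool_pos: [0.4804, 0.0344, 0.2072]
tool_rot: [3.141, -0.0, 1.256]
contact_force: [0.4, 0.1, 0.5]
opening: 0.0004
grip_force: 0.0
```

```bash
cat >> h.py <<'E'
from scipy.spatial.transform import Rotation as Ro
YAW=1.2535; C0=np.array([.5066,.1143,0])
def totray(p): return Ro.from_euler('z',-YAW).apply(np.array(p)-C0)
def wrist(f):
    o=observe(); c=read_camera('wrist'); T=c['T_tool_cam']
    Rt=Ro.from_euler('xyz',o['tool_rot']).as_matrix()
    Rw=Rt@T[:3,:3]; tw=Rt@T[:3,3]+o['tool_pos']; c['R']=Rw.T; c['t']=-Rw.T@tw
    cv2.imwrite('pics/'+f+'.png',c['img'][:,:,::-1]); np.save('pics/'+f+'.npy',c,allow_pickle=True)
    return o,c
E
python3 - <<'E'
from h import *
o,c=wrist('w1'); np.set_printoptions(precision=4,suppress=True)
print(o['time'],o['tool_pos'],o['tool_rot'],totray(o['tool_pos']),o['contact_force'],c['T_tool_cam'],o['qpos'])
E
```

```text
1.725 [0.4804 0.0344 0.2072] [ 3.1414 -0.0003  1.2555] [-0.0841 -0.0001  0.2072] [0.4096 0.1498 0.4993] [[ 0.001  -0.9677 -0.252   0.0662]
 [ 1.      0.001   0.0004  0.0014]
 [-0.0001 -0.252   0.9677 -0.1584]
 [ 0.      0.      0.      1.    ]] [-0.0879  0.2806  1.6702  0.0002  1.1905  0.2273]
```

View pics/w1.png

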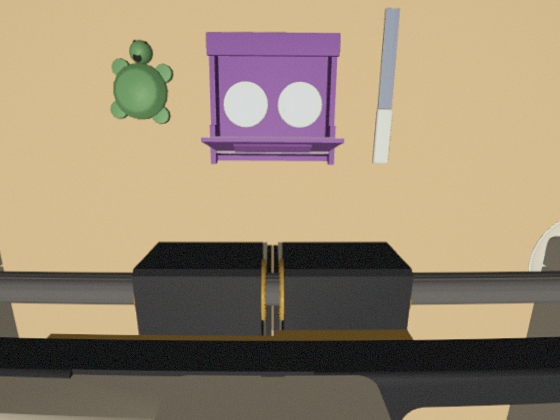

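Run:
```python
from h import *
np.set_printoptions(precision=4,suppress=True)
c=load('w1');I=c['img']
print(c['fx'])
for n,u,v,z in [('lip outer L',207,34,.0425),('lip outer R',339,34,.0425),('lip inner L',208,54,.0425),('lip inner R',340,54,.0425),('rim back L',212,163,.03),('rim back R',333,163,.03),('barrel',272,155,.0365),('flaptop',272,139,.108),('flaptopL',203,138,.108),('R',343,138,.108)]:
    print(n,totray(pt(c,u,v,z)))
for v in (137,139,141,143,145,147,149,151,154): print(v,[totray(pt(c,u,v)) for u in (225,272)],I[v,225],I[v,272])
a=cv2.resize(I[120:260,130:410],None,fx=2.8,fy=2.8,interpolation=cv2.INTER_CUBIC)[:,:,::-1]
cv2.imwrite('pics/w1c.png',a)
for v in (242,246,250,280,320): print(v,[(u,c['range_z'][v,u]) for u in (142,150,160,200,255)])
```

```text
347.7307473497686
lip outer L [0.0547 0.0547 0.0425]
lip outer R [ 0.0551 -0.0585  0.0425]
lip inner L [0.0385 0.0544 0.0425]
lip inner R [ 0.0389 -0.0601  0.0425]
rim back L [-0.0576  0.0565  0.03  ]
rim back R [-0.0572 -0.0603  0.03  ]
barrel [-0.0492 -0.0014  0.0365]
flaptop [-0.0308 -0.0013  0.108 ]
flaptopL [-0.0302  0.0489  0.108 ]
R [-0.0298 -0.053   0.108 ]
137 [array([-0.0298,  0.034 ,  0.0995]), array([-0.0298, -0.0013,  0.0985])] [156 134 155] [156 129 157]
139 [array([-0.0308,  0.0327,  0.1098]), array([-0.0307, -0.0013,  0.1102])] [162 116 175] [165 118 176]
141 [array([-0.0322,  0.0327,  0.1097]), array([-0.0322, -0.0013,  0.1094])] [141  96 154] [148 104 159]
143 [array([-0.0341,  0.0337,  0.1029]), array([-0.0343, -0.0013,  0.0981])] [87 55 96] [91 59 99]
145 [array([-0.0365,  0.0355,  0.0891]), array([-0.036 , -0.0013,  0.095 ])] [88 61 98] [135  91 147]
147 [array([-0.0391,  0.0376,  0.0739]), array([-0.0377, -0.0013,  0.0927])] [88 57 95] [113  75 124]
149 [array([-0.0421,  0.0399,  0.0575]), array([-0.0395, -0.0013,  0.089 ])] [86 55 95] [113  76 124]
151 [array([
[... 295 characters left out ...]
00, np.float32(0.09149466)), (255, np.float32(0.092250854))]
246 [(142, np.float32(0.38757318)), (150, np.float32(0.38842636)), (160, np.float32(0.08850739)), (200, np.float32(0.08827324)), (255, np.float32(0.08808887))]
250 [(142, np.float32(0.38882536)), (150, np.float32(0.08495076)), (160, np.float32(0.08573353)), (200, np.float32(0.08610775)), (255, np.float32(0.08657137))]
280 [(142, np.float32(0.07425808)), (150, np.float32(0.075858645)), (160, np.float32(0.074914895)), (200, np.float32(0.07508577)), (255, np.float32(0.0746193))]
320 [(142, np.float32(0.07814465)), (150, np.float32(0.07684828)), (160, np.float32(0.0762895)), (200, np.float32(0.07790725)), (255, np.float32(0.07644657))]
```

View pics/w1c.png

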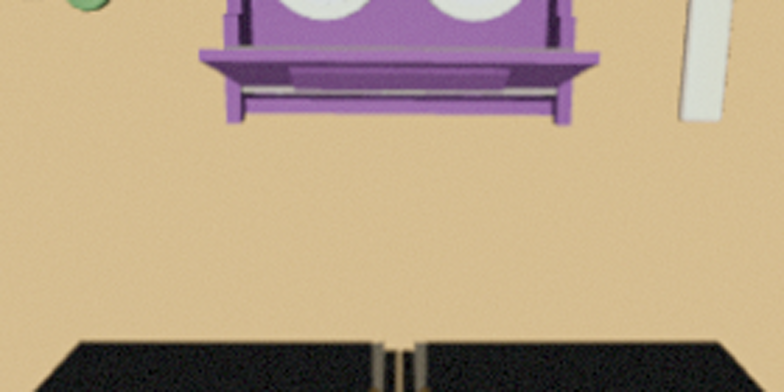

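>>> step_arm:
  plan:
    - [1,0,0,0.05,0]
    - [1,0,0,0.1,0]
    - [1,0,0,0.135,0]
    - [1,0.015,0,0.135,0]
    - [1,0.028,0,0.135,0]
    - [1,0.035,0,0.135,0]
    - [1,0.039,0,0.136,0]
    - [1,0.043,0,0.137,0]
    - [1,0.047,0,0.138,0]
    - [1,0.05,0,0.14,0]
    - [1,0.05,0,0.14,0]

```text
time: 3.15
tool_pos: [0.4961, 0.0813, 0.0665]
tool_rot: [-3.141, -0.0, 1.254]
contact_force: [-0.2, -0.6, 0.1]
opening: 0.0008
grip_force: 0.0
```

Run:
```python
from h import *
np.set_printoptions(precision=4,suppress=True)
o,c=wrist('w2')
print(o['time'],totray(o['tool_pos']),o['tool_rot'],Ro.from_euler('z',-YAW).apply(o['contact_force']))
for u in (215,272,330):
  for v in range(60,250,8):
    p=totray(pt(c,u,v)); print(u,v,p,c['img'][v,u])
```

```text
3.15 [-0.0346 -0.0003  0.0665] [-3.1412 -0.      1.2539] [-0.5839 -0.0005  0.1229]
215 60 [ 0.0674  0.033  -0.0001] [233 209 164]
215 68 [0.0628 0.033  0.0006] [210 185 148]
215 76 [0.0531 0.0266 0.0429] [163 113 179]
215 84 [0.0493 0.0267 0.043 ] [163 113 178]
215 92 [0.0455 0.0268 0.0428] [165 115 181]
215 100 [0.0417 0.027  0.0428] [166 115 182]
215 108 [0.0378 0.0272 0.0423] [131  89 146]
215 116 [0.0344 0.0331 0.0062] [171 122 187]
215 124 [0.0296 0.0332 0.0065] [173 123 187]
215 132 [0.0248 0.0335 0.0061] [174 126 187]
215 140 [0.02   0.0336 0.0067] [175 126 188]
215 148 [0.016  0.0318 0.0187] [234 238 231]
215 156 [0.0113 0.032  0.0184] [234 238 237]
215 164 [0.0066 0.0321 0.0188] [235 239 240]
215 172 [0.0019 0.0323 0.0191] [235 239 239]
215 180 [-0.003   0.0325  0.0188] [235 239 239]
215 188 [-0.0079  0.0327  0.0188] [234 238 238]
215 196 [-0.0128  0.0329  0.0187] [235 239 239]
215 204 [-0.0178  0.0331  0.0185] [235 239 231]
215 212 [-0.0017  0.0197  0.0988] [156 105 169]
215 220 [-0.0055  0.0202  0.0964] [139  94 153]
215 228 [-0.0115  0.0218  0.0877] [137  91 150]
215 236 
[... 1672 characters left out ...]
 -0.0372  0.0068] [170 122 185]
330 140 [ 0.0201 -0.0375  0.0066] [169 118 183]
330 148 [ 0.0161 -0.0357  0.0186] [235 240 229]
330 156 [ 0.0114 -0.0359  0.0186] [235 239 231]
330 164 [ 0.0067 -0.036   0.0189] [234 237 235]
330 172 [ 0.002  -0.0362  0.0189] [234 239 235]
330 180 [-0.0029 -0.0365  0.0187] [234 239 235]
330 188 [-0.0077 -0.0367  0.0188] [237 240 237]
330 196 [-0.0126 -0.0368  0.019 ] [235 239 236]
330 204 [-0.0178 -0.0372  0.0184] [235 239 229]
330 212 [-0.0017 -0.0235  0.0987] [152 105 166]
330 220 [-0.0052 -0.0239  0.0973] [139  94 150]
330 228 [-0.0112 -0.0256  0.0882] [134  92 149]
330 236 [-0.0157 -0.0263  0.0852] [158 107 170]
330 244 [ 0.0006 -0.0168  0.1398] [24 30 25]
```

View pics/w2.png

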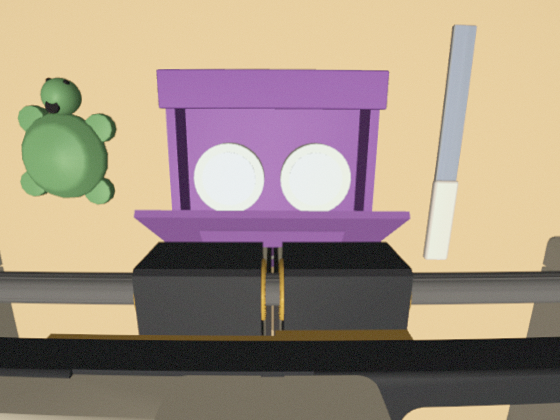

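The flap is at about 1.0 rad with its edge at row 212, well aligned and under 1 N. I'll continue the arc to flat.

>>> step_arm:
  plan:
    - [1,0.0035,0,0.0022,0]
    - [1,0.0066,0,0.0046,0]
    - [1,0.0095,0,0.0074,0]
    - [1,0.0121,0,0.0103,0]
    - [1,0.0145,0,0.0136,0]
    - [1,0.0164,0,0.0171,0]
    - [1,0.018,0,0.0208,0]
    - [1,0.0192,0,0.0246,0]
    - [1,0.02,0,0.0285,0]
    - [1,0.0205,0,0.0315,0]
    - [1,0.0205,0,0.033,0]
    - [1,0.0205,0,0.033,0]

```text
time: 4.7
tool_pos: [0.5027, 0.1006, 0.0348]
tool_rot: [3.141, -0.0, 1.254]
contact_force: [-4.0, -0.5, 12.7]
opening: 0.0005
grip_force: 6.1
```

Run:
```python
from h import *
np.set_printoptions(precision=4,suppress=True)
o,c=wrist('w3')
print(o['time'],totray(o['tool_pos']),o['tool_rot'],Ro.from_euler('z',-YAW).apply(o['contact_force']))
for u in (180,272,):
  for v in range(118,250,6):
    p=totray(pt(c,u,v)); print(u,v,p,c['img'][v,u])
```

```text
4.7 [-0.0142 -0.0006  0.0348] [ 3.1409 -0.0002  1.2539] [-1.6973  3.7023 12.6876]
180 118 [0.0531 0.0367 0.043 ] [159 108 175]
180 124 [0.0507 0.0368 0.0432] [155 104 173]
180 130 [0.0482 0.0371 0.0428] [162 113 176]
180 136 [0.0457 0.0372 0.043 ] [163 112 177]
180 142 [0.0432 0.0373 0.0429] [162 113 178]
180 148 [0.0406 0.0376 0.0427] [160 109 175]
180 154 [0.0381 0.0377 0.0429] [138  89 154]
180 160 [0.0346 0.0402 0.034 ] [161 113 171]
180 166 [0.0319 0.0401 0.0351] [186 136 195]
180 172 [0.0292 0.0401 0.0354] [190 142 199]
180 178 [0.0264 0.0405 0.0347] [185 136 195]
180 184 [0.0237 0.0405 0.0354] [190 140 197]
180 190 [0.0208 0.0408 0.035 ] [188 138 197]
180 196 [0.0179 0.041  0.035 ] [188 140 196]
180 202 [0.0152 0.041  0.0355] [190 143 198]
180 208 [0.0122 0.0414 0.0349] [187 139 196]
180 214 [0.0094 0.0414 0.0354] [186 137 196]
180 220 [0.0064 0.0416 0.0354] [188 141 197]
180 226 [0.0034 0.0418 0.0354] [186 138 196]
180 232 [0.0004 0.0421 0.0352] [186 138 196]
180 238 [-0.0026  0.0423  0.0352] [187 140 197]
180 244 [0.0209 0.022  0.1081] [19 22 20]
272 118 [ 0.0531 -0.0019  0.
[... 327 characters left out ...]
.0019  0.0346] [162 117 172]
272 166 [ 0.0319 -0.0019  0.0351] [192 145 200]
272 172 [ 0.0292 -0.0019  0.0353] [193 146 202]
272 178 [ 0.0264 -0.0019  0.0349] [190 143 198]
272 184 [ 0.0237 -0.0019  0.0354] [190 143 198]
272 190 [ 0.0208 -0.0019  0.0349] [192 147 201]
272 196 [ 0.0184 -0.0019  0.037 ] [172 124 185]
272 202 [ 0.0157 -0.0019  0.0377] [174 124 186]
272 208 [ 0.0131 -0.0019  0.0385] [174 124 186]
272 214 [ 0.0105 -0.0019  0.0396] [175 129 188]
272 220 [ 0.0077 -0.002   0.0398] [174 127 186]
272 226 [ 0.0033 -0.002   0.0348] [189 140 198]
272 232 [ 0.0006 -0.002   0.0357] [186 137 196]
272 238 [-0.0025 -0.002   0.0354] [187 141 198]
272 244 [-0.0055 -0.002   0.0354] [177 132 187]
```

View pics/w3.png

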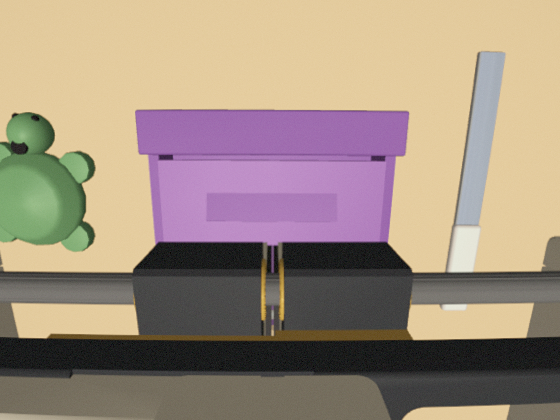

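Flap is flat (edge around row 157, just short of the lip's inner edge), step at rows 194–222. I'll ease the press slightly and slide toward the step.

>>> step_arm:
  plan:
    - [1,0.002,0,-0.0005,0]
    - [1,0.005,0,-0.0005,0]
    - [1,0.008,0,-0.0005,0]
    - [1,0.011,0,-0.0005,0]
    - [1,0.013,0,-0.0005,0]
    - [1,0.015,0,-0.0005,0]
    - [1,0.015,0,-0.0005,0]

```text
time: 5.62
tool_pos: [0.5074, 0.1144, 0.035]
tool_rot: [3.141, 0.001, 1.254]
contact_force: [-2.0, -4.2, 9.4]
opening: 0.001
grip_force: 4.3
```

```bash
cat > e.py <<'E'
from h import *
import sys
np.set_printoptions(precision=4,suppress=True)
o,c=wrist(sys.argv[1])
print(o['time'],totray(o['tool_pos']),Ro.from_euler('z',-YAW).apply(o['contact_force']))
for u in (180,272):
  for v in range(150,250,3):
    if c['img'][v,u].sum()<120: break
    p=totray(pt(c,u,v)); print(u,v,p[[0,2]],c['img'][v,u,1],end='; ')
  print()
E
python3 e.py w4
```

```text
5.625 [ 0.0003 -0.0007  0.035 ] [-4.5792  0.6135  9.4037]
180 150 [0.0544 0.043 ] 110; 180 153 [0.053  0.0427] 106; 180 156 [0.0518 0.0432] 109; 180 159 [0.0505 0.0428] 111; 180 162 [0.0493 0.0438] 108; 180 165 [0.0479 0.043 ] 108; 180 168 [0.0466 0.043 ] 107; 180 171 [0.0453 0.043 ] 110; 180 174 [0.044  0.0433] 110; 180 177 [0.0427 0.0432] 110; 180 180 [0.0413 0.0429] 108; 180 183 [0.04   0.0431] 106; 180 186 [0.0384 0.0417] 100; 180 189 [0.0358 0.0352] 139; 180 192 [0.0344 0.0351] 133; 180 195 [0.033  0.0352] 139; 180 198 [0.0316 0.0356] 137; 180 201 [0.0302 0.0355] 134; 180 204 [0.0287 0.0353] 132; 180 207 [0.0273 0.0356] 137; 180 210 [0.0258 0.0354] 138; 180 213 [0.0243 0.0351] 137; 180 216 [0.0228 0.0352] 137; 180 219 [0.0213 0.0351] 139; 180 222 [0.0199 0.0354] 135; 180 225 [0.0184 0.0354] 133; 180 228 [0.0168 0.035 ] 136; 180 231 [0.0155 0.0356] 137; 180 234 [0.0138 0.0351] 138; 180 237 [0.0125 0.0356] 132; 180 240 [0.0109 0.0354] 133; 
272 150 [0.0543 0.043 ] 106; 272 153 [0.0531 0.0431] 107; 272 156 [0.0517 0.0426] 107; 272 159 [0.0505 0.043 ] 107; 272 162 [0.0492 0.0429] 113; 272 165 [0.0479 0.0428] 111; 272 168 [0.0466 0.0428] 108; 272 171 [0.0452 0.0425] 108; 272 174 [0.044  0.0428] 108; 272 177 [0.0427 0.0429] 105; 272 180 [0.0414 0.0433] 105; 272 183 [0.04   0.0427] 111; 272 186 [0.0387 0.0431] 98; 272 189 [0.0359 0.0356] 141; 272 192 [0.0345 0.0355] 142; 272 195 [0.0331 0.0357] 135; 272 198 [0.032 0.037] 122; 272 201 [0.0308 0.0379] 120; 272 204 [0.0295 0.0384] 124; 272 207 [0.028  0.0381] 122; 272 210 [0.0266 0.0384] 128; 272 213 [0.0254 0.039 ] 125; 272 216 [0.0241 0.0396] 125; 272 219 [0.0228 0.0401] 124; 272 222 [0.0214 0.0403] 126; 272 225 [0.0184 0.0349] 139; 272 228 [0.0171 0.0356] 137; 272 231 [0.0155 0.0353] 137; 272 234 [0.0141 0.0357] 136; 272 237 [0.0126 0.0357] 134; 272 240 [0.0108 0.0349] 134; 272 243 [0.0094 0.0353] 136; 272 246 [0.0088 0.0378] 81; 272 249 [0.0079 0.0393] 88;
```

Friction carried the flap nearly home already. I'll push on into the step to be sure it reaches the stop.

>>> step_arm:
  plan:
    - [1,0.003,0,0,0]
    - [1,0.006,0,0,0]
    - [1,0.009,0,0,0]
    - [1,0.011,0,0,0]
    - [1,0.0125,0,0,0]
    - [1,0.0125,0,0,0]

```text
time: 6.42
tool_pos: [0.5108, 0.1243, 0.0347]
tool_rot: [3.142, 0.004, 1.255]
contact_force: [-2.6, -14.0, 8.4]
opening: -0.0001
grip_force: 9.4
```

```bash
python3 e.py w5 | cut -c1-900
```

```text
6.425 [ 0.0108 -0.0008  0.0347] [-14.1485  -1.863    8.3969]
180 150 [0.0613 0.0007] 200; 180 153 [0.0596 0.0003] 199; 180 156 [0.058  0.0007] 201; 180 159 [0.0567 0.0036] 73; 180 162 [0.0568 0.0179] 37; 180 165 [0.0566 0.0282] 44; 180 168 [0.0566 0.0387] 64; 180 171 [0.0559 0.043 ] 104; 180 174 [0.0545 0.0428] 108; 180 177 [0.0532 0.0429] 111; 180 180 [0.0519 0.0429] 107; 180 183 [0.0506 0.043 ] 107; 180 186 [0.0493 0.0431] 109; 180 189 [0.0479 0.0432] 107; 180 192 [0.0465 0.0426] 111; 180 195 [0.0452 0.043 ] 110; 180 198 [0.0439 0.0431] 110; 180 201 [0.0425 0.0429] 107; 180 204 [0.0411 0.0429] 109; 180 207 [0.0398 0.0431] 110; 180 210 [0.038  0.0418] 98; 180 213 [0.0347 0.0348] 136; 180 216 [0.0332 0.0347] 137; 180 219 [0.032  0.0354] 135; 180 222 [0.0304 0.0353] 135; 180 225 [0.0289 0.0352] 136; 180 228 [0.0275 0.0355] 136; 180 231 [0.0258 0.0347] 137; 180 234 [0.0244 0.0351] 136; 180 237 [0.0228 0.0348] 136; 180 240 [0.0213 0.035 ] 132; 
272 150 [ 0.0612 -0.0001] 201; 272 153 [0.0596 0.0003] 200; 272 156 [0.058  0.0004] 201; 272 159 [0.0569 0.0052] 108; 272 162 [0.0571 0.0201] 42; 272 165 [0.057  0.0314] 31; 272 168 [0.0569 0.0408] 47; 272 171 [0.0559 0.0428] 99; 272 174 [0.0546 0.0429] 107; 272 177 [0.0533 0.0429] 106; 272 180 [0.0519 0.0429] 106; 272 183 [0.0506 0.0428] 102; 272 186 [0.0492 0.0426] 108; 272 189 [0.048  0.0434] 109; 272 192 [0.0466 0.0429] 105; 272 195 [0.0452 0.0429] 109; 272 198 [0.044  0.0433] 108; 272 201 [0.0426 0.043 ] 106; 272 204 [0.0411 0.0427] 107; 272 207 [0.0397 0.0426] 103; 272 210 [0.0382 0.0421] 98; 272 213 [0.0349 0.0349] 138; 272 216 [0.0336 0.0355] 139; 272 219 [0.0324 0.0367] 125; 272 222 [0.031  0.0368] 124; 272 225 [0.0297 0.0371] 123; 272 228 [0.0285 0.038 ] 122; 272 231 [0.0271 0.0383] 123; 272 234 [0.0258 0.0389] 124; 272 237 [0.0244 0.0391] 121; 272 240 [0.0231 0.0395] 125; 272
```

14 N against the step with no further travel: at the stop. Ease off, lift straight up, check.

>>> step_arm:
  plan:
    - [1,-0.0015,0,-0.001,0]
    - [1,-0.0022,0,-0.003,0]
    - [1,-0.0025,0,-0.012,0]
    - [1,-0.003,0,-0.04,0]
    - [1,-0.03,0,-0.09,0]
    - [1,-0.08,0,-0.12,0]
    - [1,-0.08,0,-0.12,0]
    - [1,-0.08,0,-0.12,0]

```text
time: 7.48
tool_pos: [0.4862, 0.0513, 0.1543]
tool_rot: [3.141, -0.001, 1.253]
contact_force: [0.2, -0.0, -0.2]
opening: 0.0004
grip_force: 0.0
```

Run:
```python
from h import *
np.set_printoptions(precision=4,suppress=True)
o,c=wrist('w6'); print(o['time'],totray(o['tool_pos']),o['contact_force'])
for v in range(60,230,3):
    p=totray(pt(c,272,v)); print(v,p[[0,2]],c['img'][v,272,1],end='; ')
```

```text
7.475 [-0.0663 -0.0003  0.1543] [ 0.244  -0.0333 -0.1965]
60 [0.043  0.0427] 103; 63 [0.041  0.0426] 106; 66 [0.0389 0.0429] 101; 69 [0.0375 0.0383] 118; 72 [0.0354 0.0379] 133; 75 [0.0332 0.0381] 124; 78 [0.031  0.0394] 106; 81 [0.0287 0.0405] 110; 84 [0.0265 0.0413] 109; 87 [0.0244 0.0416] 110; 90 [0.0222 0.0423] 107; 93 [0.0201 0.0423] 86; 96 [0.0182 0.0378] 136; 99 [0.016  0.0378] 134; 102 [0.0139 0.0373] 133; 105 [0.0116 0.0379] 134; 108 [0.0095 0.0376] 132; 111 [0.0072 0.0375] 133; 114 [0.005  0.0372] 133; 117 [0.0028 0.0372] 136; 120 [0.0006 0.0371] 136; 123 [-0.0017  0.0372] 137; 126 [-0.004   0.0366] 137; 129 [-0.0062  0.0367] 136; 132 [-0.0085  0.0365] 135; 135 [-0.0108  0.036 ] 136; 138 [-0.0131  0.0364] 134; 141 [-0.0154  0.0363] 136; 144 [-0.0178  0.0358] 134; 147 [-0.0201  0.0354] 134; 150 [-0.0224  0.0363] 136; 153 [-0.0248  0.0353] 135; 156 [-0.0271  0.0358] 140; 159 [-0.0295  0.0359] 216; 162 [-0.0319  0.0352] 212; 165 [-0.0378  0.0067] 138; 168 [-0.0405  0.0063] 120; 171 [-0.0432  0.0061] 117; 174 [-0.0459  0.0063] 116; 177 [-0.0485  0.0063] 117; 180 [-0.0502  0.0126] 50; 183 [-0.0506  0.0254] 99; 186 [-0.053  0.026] 114; 189 [-0.0604  0.0009] 177; 192 [-0.0633  0.0007] 193; 195 [-0.0661  0.0004] 193; 198 [-0.0689  0.0008] 193; 201 [-0.0719  0.    ] 194; 204 [-0.0746  0.0006] 193; 207 [-0.0774  0.0006] 194; 210 [-0.0804  0.0004] 194; 213 [-0.0832  0.0004] 194; 216 [-0.0859  0.001 ] 193; 219 [-0.0889  0.001 ] 195; 222 [-0.0919  0.0006] 193; 225 [-0.0949  0.0003] 193; 228 [-0.0977  0.0007] 195;
```

View pics/w6.png

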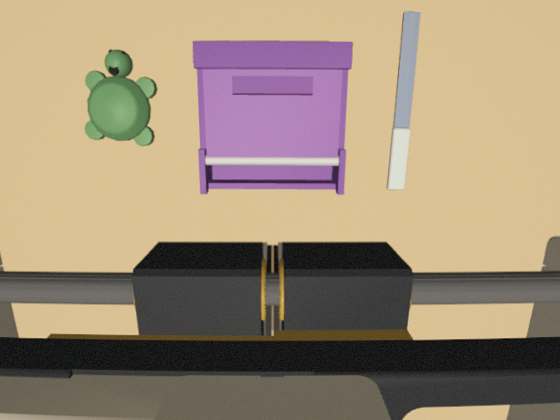

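The flap is held under the lip. The barrel is at row 160, about 14 mm along, and the step is at rows 77–94. The turtle and file are in place.

```bash
python3 -c "
from cell import *
print(hand_in())"
```

```text
the job is handed in; nothing more can be done
None
```

The flap is folded flat and slid about 14 mm to its stop under the lip; it stayed shut once the gripper lifted clear, nothing else appeared disturbed, and I handed the job in at about 7.5 s.

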